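# Fit the U-bolt over the printer's roller shaft

### The job

Take the blue-tabbed U-bolt out of its stand, pass its two legs around the printer's steel roller shaft and down through the two holes of the yellow clamp plate, and press it gently but fully home so that its bridge rests on the shaft; then let go. The plate may stand anywhere along its short slide, so find the holes by feel or sight and never force the U-bolt against the chassis. Leave the small orange-tabbed U-bolt and everything else on the bench where it is.

Things in the scene. Friction and masses are not known exactly. Their poses are not given: they have to be found in the camera images.
- ubolt_grip (a point): Middle of the loose U-bolt's blue grip tab, the point to grasp. z up, x from leg to leg, y the tab's thin direction. Tab: 24 mm along x, 10 mm thick, from 17 mm above to 21 mm below this point, where it joins the steel bridge (48 x 10 mm, 10 mm high). The U-bolt starts upright, legs down, in a fixed black drilled stand (72 x 40 x 30 mm high); lift at least 35 mm to clear it.
- ubolt_seat (a point): Middle of the flat underside of the U-bolt's bridge, 31 mm below the grip point (same axes). It comes to rest on the top of the shaft.
- shaft_mark (a point): Point on the top line of the fixed, level, rigid, 28 mm thick steel roller shaft, midway along it. Axes are the chassis': z up, y along the shaft towards the end with the big black knob, x across. The shaft is clear for 115 mm to either side, where steel cheeks carry it (9 mm higher than this point). The U-bolt is home when its bridge meets the shaft.
- chassis: The fixed printer chassis: grey base 170 x 260 x 10 mm, origin on the bench 89 mm below the shaft mark, same axes. It carries shaft and clamp plate. From about 12 mm below the plate's top face (the last 11 mm of travel) sprung bars under the plate grip the legs: from there it takes about 4 to 10 N to push the U-bolt down, and it stays where it is let go.
- ubolt: The U-bolt; origin midway between its leg tips, 91 mm below the grip point, same axes; starts on the bench top. Its legs reach 60 mm below the bridge's underside at x = +20 and -20 mm: round steel, 7 mm in diameter, rounded tips. Mass 0.09 to 0.16 kg. It may go on either way round.
- small_ubolt_grip (a point): Middle of the orange tab of a smaller U-bolt (legs 28 mm apart) that stands in a stand like the first; leave it there.
- slide_mark (a point): Fixed point 37 mm below the shaft mark (same axes), level with the top face of the yellow clamp plate (100 along x, 80 along y, 6 mm thick). Its two square 9.5 mm holes lie at x = +20 and -20 mm, and 4 to 34 mm from this point towards +y, unreported, as the plate sits on a stiff slide (about 20 N to shift). Leg tips on the plate: bridge still 23 mm above the shaft.
- screwdriver: A red-handled screwdriver lying on the bench; a bystander.
- cleaner: A white bottle, 52 mm across, 140 mm high, origin under its middle; a bystander.
- label_roll: A paper label roll, 90 mm across, 50 mm high, standing flat; a bystander.
- screw_dish: A small steel dish, 80 mm across, 30 mm high; a bystander.
- gear: A white plastic gear, 48 mm across, 18 mm high; a bystander.
Things that resemble listed ones, but are neither listed nor needed, are in the scene too. Leave any green or pink look-alike of the ubolt alone.

How it is judged:
By the outcome, as a careful person would: the job done as asked, in the order asked, and still so for the second after the job is handed in, with the robot touching nothing.
It also fails if it takes over 67 s, if anything falls off the work surface, if the arm or the gripper's body presses on something with over 40 N, if the wrist force passes 120 N, or if a joint passes its speed limit or range.

### The arm

A 6-joint arm with a two-finger parallel gripper is mounted at the origin on the work surface. World frame = base frame: x ahead of the robot, y to its left, z up, the work surface at z = 0. Lengths are in m, angles in rad, forces in N, time in s.
With the tool pointing down it reaches from about 0.275 to 0.825 m from the base axis. Payload 4.9 kg.
Tool frame: the origin (TCP) lies midway between the tips of the shut fingers; the grasp point (between the pads) lies 19 mm behind it (bot.grip_depth is the distance from the TCP to the grasp point, in m); y points along the fingers, x is the direction in which the jaws open and shut, and the axes are right-handed (so a half turn about y gives the same grasp; the last joint's range is limited). The gripper opens to 85 mm and grips with 20 to 120 N. Pads are 22 mm wide; open, the fingers measure 114 mm over their backs; the gripper's body (76 mm by 85 mm) begins 54 mm behind the grasp point. The pads swing forward as they close: fully open they stand 13 mm farther back than shut.
Start: joints at [-1.357, 0.326, -0.193, 1.052, 0, 1.437], TCP at [0.187, -0.517, 0.231] pointing down, gripper open.
Joint ranges: [-2.65, 2.65], [-0.97, 1.79], [-1.3, 1.35], [-1.93, 2.1], [-1.47, 1.37], [-3.14, 3.14]. Speed limits (rad/s): [2.57, 2.57, 3.14, 3.14, 3.14, 3.14].

### API

Orientations are given as a unit quaternion [w, x, y, z].
In Python, from cell import bot gives the robot as it stands. Calls block until the motion is done:
- bot.move_pose(position, orientation): joint-space move of the TCP to a pose.
- bot.move_linear(position, speed=0.15, rotation=None, until_force=None): straight line of the TCP; rotation=None keeps the orientation; speed is the mean speed in m/s. With until_force (N) it stops when the force on the tool has changed by that much, and returns True; else False.
- bot.goto_joints(angles): joint-space move.
- bot.set_gripper(opening, grasp_force=None): opening from 0.0 (shut) to 1.0 (fully open); grasp_force is the grip in N (None keeps the last); returns when the fingers have stopped.
- bot.wait(seconds).
- bot.solve_ik(position, orientation): joint angles nearest the present ones, or None.
- bot.camera(name): name is "scene" or "top" or "wrist"; returns the picture (480x640x3 uint8, red, green, blue); there is no depth.
- bot.calibration(name): a dict with "mtx" (3x3 intrinsics, pixels), "extrinsics" (4x4, takes a point from world to camera coordinates); the wrist camera has in their place "hand_eye" (4x4, takes a point from camera to tool coordinates, whose origin is the TCP and whose axes are the tool frame's). Camera axes: x right, y down, z forward; pixel columns grow to the right and rows downward; lengths in m; the calibration is good to about 2 mm. The wrist camera is an equidistant fisheye: a pixel r from the principal point sees the ray r / f radians off the axis. A picture is of the moment at which its call begins: read the wrist's pose just before it. calibration takes no time and is no camera call.
A pose or a line that the arm cannot do raises bot.PlanningError and nothing moves.
- bot.close_job(): hands the job in, once; it reports no verdict.
Trained networks look in the newest picture that a camera, given by its name, has taken for a name from the list of things; names that differ only in an ending like _2 or _b are one class to them, and where a whole thing is asked for, a point or a joint stands for the part that bears it (a point fixed in the world has none). Each returns a list of dicts, best first, with "confidence" (0 to 1); they miss things now and then, are a little off and sometimes report something else, mostly with a low value. They report only what shows in the picture. A call takes as long as a camera call. They do not tell look-alikes from the thing itself.
- bot.search_frame(camera, thing): "bbox" ([left, top, width, height] in pixels, round what is visible of it).
Readings, each from a call of its own:
- bot.read_clock(): time.
- bot.read_joint_positions(): joint angles.
- bot.read_joint_vel(): joint speeds.
- bot.read_joint_efforts(): joint torques, N m.
- bot.read_position(): TCP position.
- bot.read_tool_rot(): TCP orientation.
- bot.read_ft_force(): force on the tool from outside, world axes, zero at the start.
- bot.read_moment(): the same for the moment, N m.
- bot.read_gripper_width(): opening from 0.0 (shut) to 1.0 (fully open).
Only numpy, scipy, OpenCV 4.12 (cv2) and the standard library are available. Lean on these libraries where they do the work, as an engineer would, in place of code of your own. Each camera call takes 0.05 s, during which the arm holds its last target.

## Working session

There is one attempt and no reset: what is moved stays moved. The work goes in short steps, each a Python script; the robot and the scene stay as the last script left them, time stands still between calls to the robot, and variables do not carry over. Pictures are saved under pics/ and viewed, and the job is handed in when it is done.

```bash
mkdir -p pics; ls
python3 - <<'E'
from cell import bot
import cv2
for n in ["scene","top","wrist"]:
    im=bot.camera(n); cv2.imwrite(f"pics/{n}0.png",im[:,:,::-1])
    c=bot.calibration(n); print(n,{k:v for k,v in c.items()})
    for t in ["ubolt_grip","small_ubolt_grip","ubolt","shaft_mark","chassis","slide_mark"]:
        try: print(t,[(d['bbox'],round(d['confidence'],2)) for d in bot.search_frame(n,t)])
        except Exception as e: print(t,e)
print(bot.read_clock(),bot.read_position(),bot.read_tool_rot(),bot.read_joint_positions())
E
```

```text
pics
scene {'mtx': array([[472.95548267,   0.        , 320.4627916 ],
       [  0.        , 472.95548267, 241.04348726],
       [  0.        ,   0.        ,   1.        ]]), 'extrinsics': array([[ 0.03034038,  0.99953745, -0.00208647, -0.00844982],
       [ 0.87666002, -0.02761314, -0.48031732, -0.44344371],
       [-0.48015276,  0.01274389, -0.87709231,  1.33742878],
       [ 0.        ,  0.        ,  0.        ,  1.        ]])}
ubolt_grip [([394.3, 171.3, 22.6, 28.3], 0.82), ([443.4, 244.8, 22.3, 21.7], 0.76), ([437.1, 195.8, 9.3, 32.7], 0.61)]
small_ubolt_grip [([369.8, 205.1, 8.3, 27.6], 0.49)]
ubolt [([394.2, 172.4, 21.2, 30.6], 0.82), ([442.2, 241.1, 21.8, 34.2], 0.8), ([433.9, 198.5, 13.9, 33.6], 0.76)]
shaft_mark [([179.9, 202.4, 128.8, 85.2], 0.76)]
chassis [([179.8, 200.9, 124.9, 89.0], 0.78)]
slide_mark [([181.0, 203.2, 124.0, 82.9], 0.88)]
top {'mtx': array([[620.83815899,   0.        , 319.05725038],
       [  0.        , 620.83815899, 230.0627599 ],
       [  0.        ,   0.        ,   1.        ]]), 'extrinsics': array([[-1.00871218e-02, -9.99947857e-01,  1.59140355e-
[... 811 characters left out ...]
954, 240.96366751],
       [  0.        ,   0.        ,   1.        ]]), 'hand_eye': array([[ 9.99999447e-01,  1.04420357e-03, -1.26562649e-04,
         7.40930406e-04],
       [ 4.53326436e-04, -3.19274479e-01,  9.47662177e-01,
        -1.42956470e-01],
       [ 9.49144000e-04, -9.47661710e-01, -3.19274776e-01,
         8.33961316e-02],
       [ 0.00000000e+00,  0.00000000e+00,  0.00000000e+00,
         1.00000000e+00]])}
ubolt_grip []
small_ubolt_grip []
ubolt []
shaft_mark []
chassis []
slide_mark []
1.05 [ 0.18747988 -0.51709453  0.23130083] [-0.57897042  0.57898059 -0.40594285  0.40593736] [-1.35717683e+00  3.26210419e-01 -1.92532505e-01  1.05204934e+00
 -1.58347087e-05  1.43659436e+00]
```

View pictures.

View pics/scene0.png

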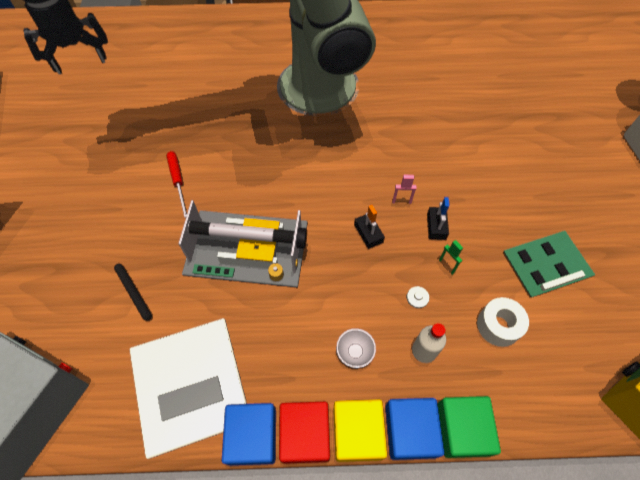

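View pics/top0.png

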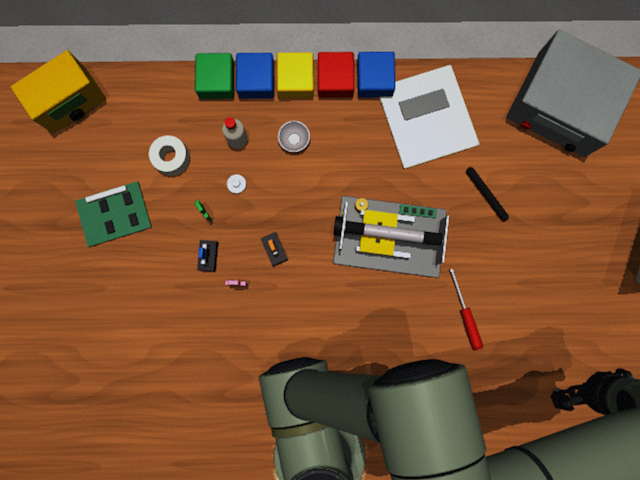

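View pics/wrist0.png

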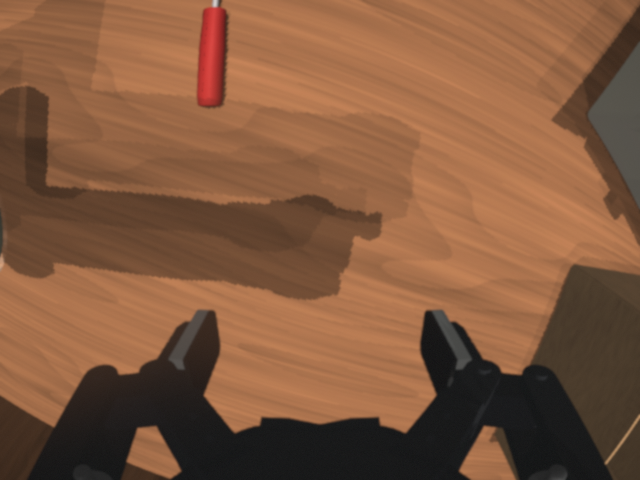

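Run:
```python
import cv2
im=cv2.imread("pics/scene0.png"); cv2.imwrite("pics/s_crop_l.png",cv2.resize(im[150:300,165:325],None,fx=5,fy=5)[:600*1]) ; 
cv2.imwrite("pics/s_crop_r.png",cv2.resize(im[160:300,360:490],None,fx=4,fy=4,interpolation=2))
im=cv2.imread("pics/top0.png"); cv2.imwrite("pics/t_crop_l.png",cv2.resize(im[180:290,325:455],None,fx=5,fy=5)) ; 
cv2.imwrite("pics/t_crop_r.png",cv2.resize(im[210:300,180:300],None,fx=6,fy=6,interpolation=2))
```

```text
(no output)
```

View pics/s_crop_l.png

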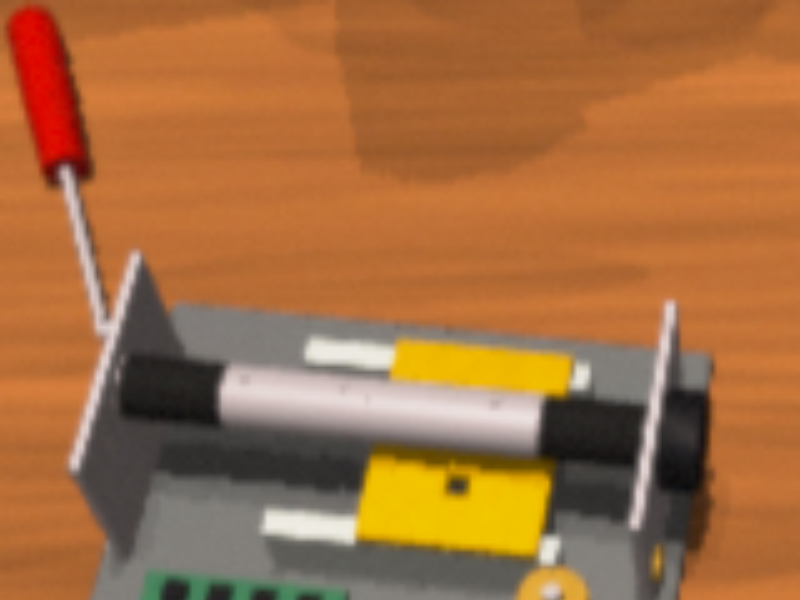

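View pics/s_crop_r.png

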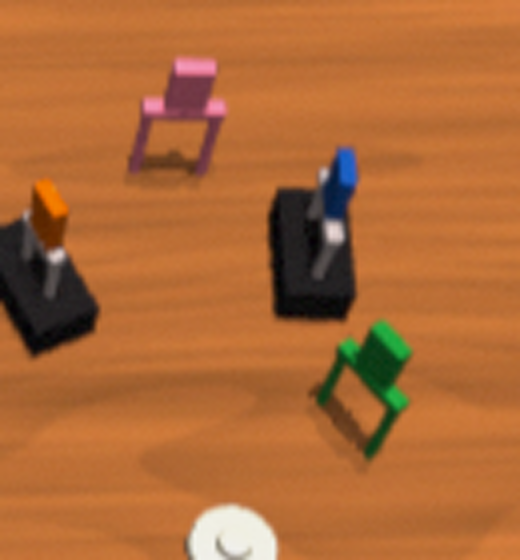

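View pics/t_crop_l.png

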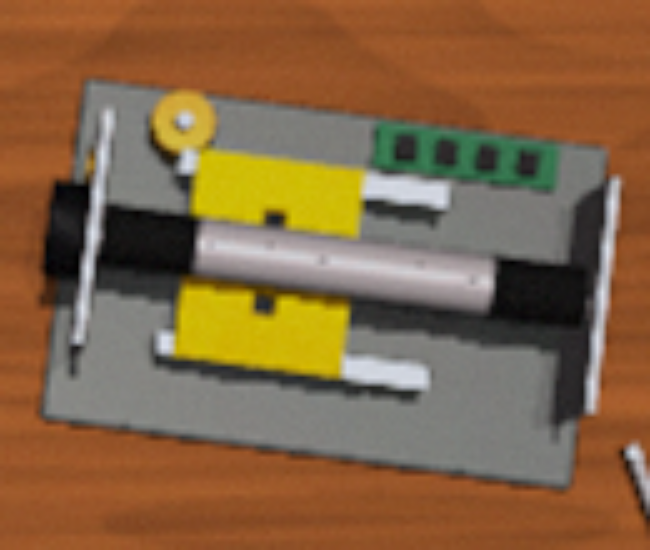

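View pics/t_crop_r.png

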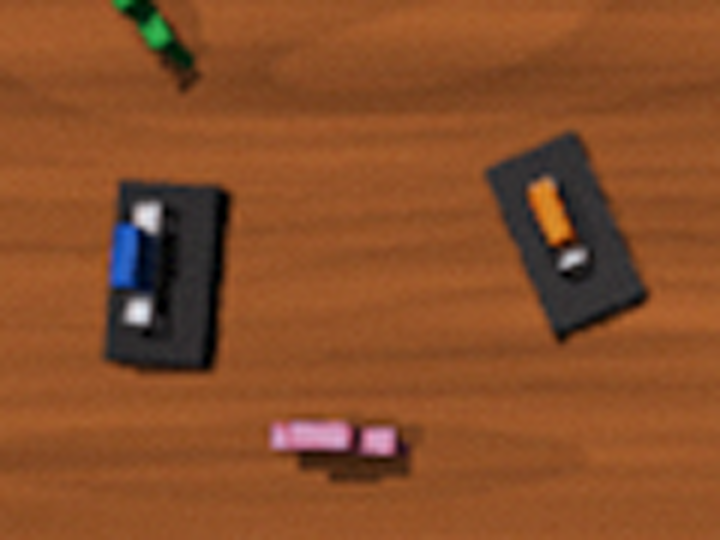

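```bash
cat > h.py <<'E'
from cell import bot
import numpy as np, cv2
from scipy.spatial.transform import Rotation as R
def q2R(q): return R.from_quat(np.roll(q,-1)).as_matrix()
def R2q(M): return np.roll(R.from_matrix(M).as_quat(),1)
def ray_static(name,u,v):
    c=bot.calibration(name);E=c['extrinsics'];K=c['mtx']
    d=E[:3,:3].T@np.array([(u-K[0,2])/K[0,0],(v-K[1,2])/K[1,1],1]); o=-E[:3,:3].T@E[:3,3]
    return o,d
def ray_wrist(p,q,u,v):
    c=bot.calibration('wrist');H=c['hand_eye'];K=c['mtx']
    x,y=u-K[0,2],v-K[1,2];r=np.hypot(x,y);t=r/K[0,0]
    d=np.array([np.sin(t)*x/max(r,1e-9),np.sin(t)*y/max(r,1e-9),np.cos(t)])
    M=q2R(q); return M@H[:3,3]+H[:3,3]*0+p, M@H[:3,:3]@d
def proj_wrist(p,q,X):
    c=bot.calibration('wrist');H=c['hand_eye'];K=c['mtx']
    t=q2R(q).T@(np.asarray(X)-p); d=H[:3,:3].T@(t-H[:3,3])
    r=np.hypot(d[0],d[1]);th=np.arctan2(r,d[2]);return K[0,0]*th*d[0]/r+K[0,2],K[0,0]*th*d[1]/r+K[1,2]
def proj_static(name,X):
    c=bot.calibration(name);E=c['extrinsics'];K=c['mtx'];d=E[:3,:3]@np.asarray(X)+E[:3,3]
    return K[0,0]*d[0]/d[2]+K[0,2],K[1,1]*d[1]/d[2]+K[1,2]
def at_z(ray,z): o,d=ray; return o+d*(z-o[2])/d[2]
def tri(r1,r2):
    A=[];b=[]
    for o,d in (r1,r2):
        d=d/np.linalg.norm(d);P=np.eye(3)-np.outer(d,d);A.append(P);b.append(P@o)
    return np.linalg.solve(sum(A),sum(b))
def toolR(a):  # tool x in world at angle a, tool y down
    x=np.array([np.cos(a),np.sin(a),0]);y=np.array([0,0,-1.]);return np.column_stack([x,y,np.cross(x,y)])
def snap(n,name):
    p,q=bot.read_position(),bot.read_tool_rot();im=bot.camera(n);cv2.imwrite(f'pics/{name}.png',im[:,:,::-1]);return p,q,im
E
python3 - <<'E'
from h import *
print(q2R(bot.read_tool_rot()).round(3))
t=lambda x,y,s,x0,y0:(x/s+x0,y/s+y0)
tabtop=t(126,255,6,180,210)
print('tab top',at_z(ray_static('top',*tabtop),.108))
for c in [(147,215),(138,312)]: print('bridge',at_z(ray_static('top',*t(*c,6,180,210)),.070))
for c in [(120,183),(228,188),(213,368),(105,358)]: print('stand',at_z(ray_static('top',*t(*c,6,180,210)),.03))
for c in [(275,218),(265,303)]: print('hole',at_z(ray_static('top',*t(*c,5,325,180)),.052))
for c in [(195,245),(495,285)]: print('shaft',at_z(ray_static('top',*t(*c,5,325,180)),.088))
for c in [(92,80),(608,148),(572,487),(43,415)]: print('base',at_z(ray_static('top',*t(*c,5,325,180)),.010))
print('scene hole',at_z(ray_static('scene',165+457/5,150+485/5),.052))
print('scene tabtop',at_z(ray_static('scene',360+347/4,160+152/4),.108))
E
```

```text
[[ 0.341 -0.     0.94 ]
 [-0.94  -0.     0.341]
 [ 0.    -1.    -0.   ]]
tab top [0.4707271  0.26386754 0.108     ]
bridge [0.48970821 0.26305557 0.07      ]
bridge [0.45191044 0.26606431 0.07      ]
stand [0.50674005 0.28134237 0.03      ]
stand [0.50429651 0.23806587 0.03      ]
stand [0.43227603 0.24330968 0.03      ]
stand [0.43668747 0.28635562 0.03      ]
hole [ 0.54049547 -0.15006849  0.052     ]
hole [ 0.49990537 -0.14442465  0.052     ]
shaft [ 0.52339808 -0.10905029  0.088     ]
shaft [ 0.50337756 -0.24747823  0.088     ]
base [ 0.61551263 -0.06586397  0.01      ]
base [ 0.57918238 -0.31851464  0.01      ]
base [ 0.41338066 -0.29518177  0.01      ]
base [ 0.45081638 -0.03962176  0.01      ]
scene hole [ 0.54445849 -0.14734393  0.052     ]
scene tabtop [0.467362   0.26743185 0.108     ]
```

Run:
```python
from h import *
def view(c,yaw,name,z,off):
    M=toolR(np.radians(-90+yaw)); 
    p=np.array([c[0],c[1],z])-off*M[:,2]
    bot.move_pose(p,R2q(M)); bot.wait(.2)
    p,q,im=snap('wrist',name); print(name,p.tolist(),q.tolist(),bot.read_clock(),bot.read_joint_positions().round(2))
view((.520,-.147),-8.1,'w_ch',.20,.083)
view((.470,.263),-4.2,'w_ub',.22,.06)
```

```text
w_ch [0.4378039527900168, -0.13601049537561452, 0.20000076057869495] [-0.4630925839236333, 0.46312531965928677, -0.5343031543928874, 0.5343971708488233] 2.975 [-0.46  0.18 -0.47  0.92 -0.    2.82]
w_ub [0.4102018928501667, 0.2673601482575947, 0.21999463466533375] [-0.48132862775116264, 0.48130741174129693, -0.5180053015342204, 0.5180120028459938] 7.725 [ 0.43  0.22 -0.36  0.98  0.   -2.64]
```

View pics/w_ch.png

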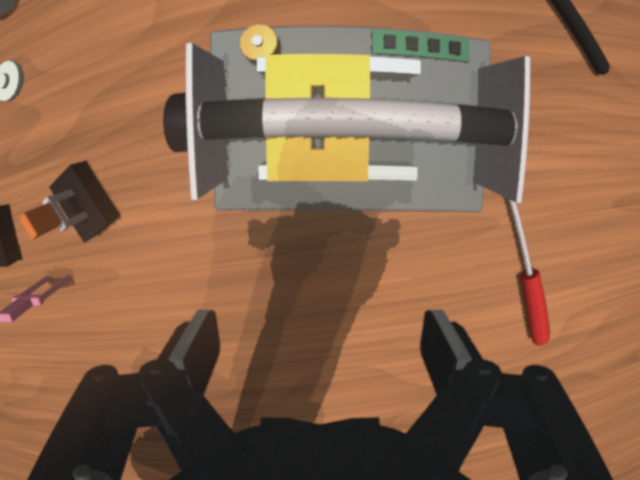

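View pics/w_ub.png

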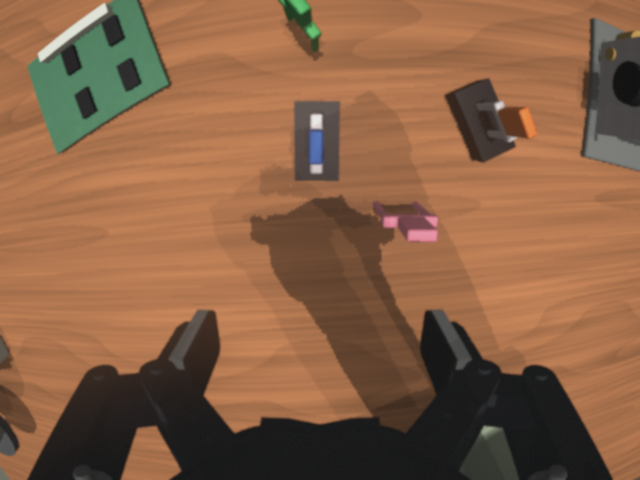

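Run:
```python
import cv2
im=cv2.imread("pics/w_ch.png"); cv2.imwrite("pics/wc.png",cv2.resize(im[20:220,215:415],None,fx=3,fy=3,interpolation=2)); 
im=cv2.imread("pics/w_ub.png"); cv2.imwrite("pics/wu.png",cv2.resize(im[90:190,260:380],None,fx=6,fy=6,interpolation=2))
```

```text
(no output)
```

View pics/wc.png

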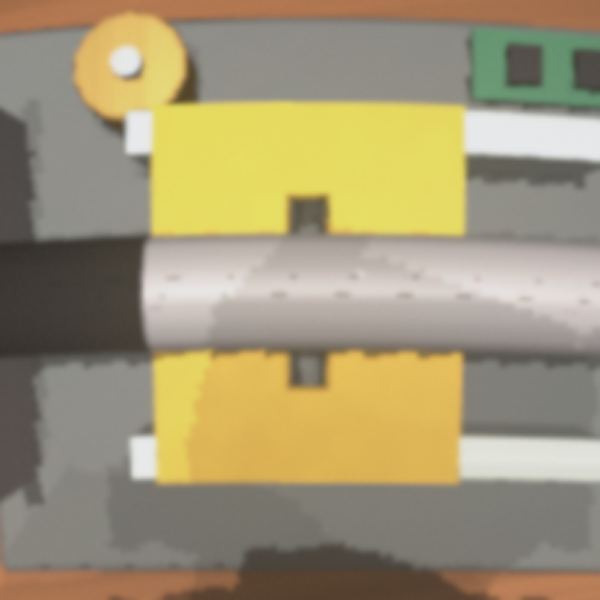

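View pics/wu.png

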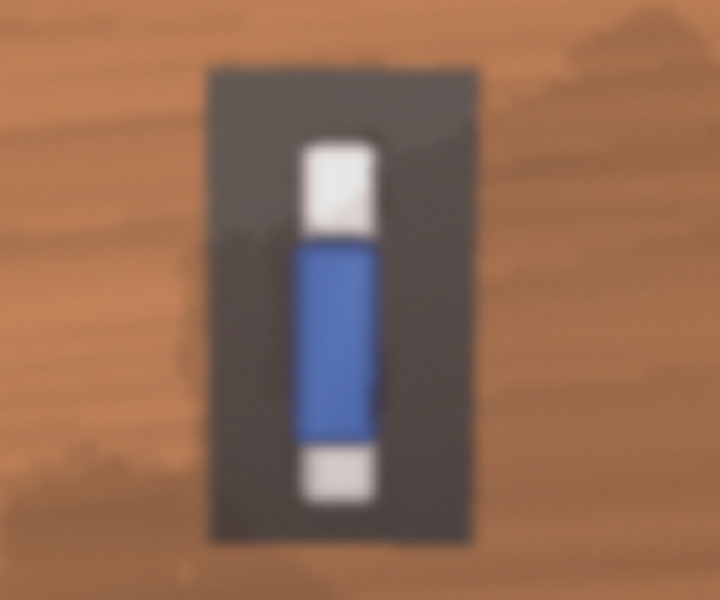

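Run:
```python
from h import *
pc,qc=[0.4378039527900168, -0.13601049537561452, 0.20000076057869495],[-0.4630925839236333, 0.46312531965928677, -0.5343031543928874, 0.5343971708488233]
pu,qu=[0.4102018928501667, 0.2673601482575947, 0.21999463466533375],[-0.48132862775116264, 0.48130741174129693, -0.5180053015342204, 0.5180120028459938]
C=lambda x,y,z:at_z(ray_wrist(np.array(pc),np.array(qc),215+(x+.5)/3-.5,20+(y+.5)/3-.5),z)
U=lambda x,y,z:at_z(ray_wrist(np.array(pu),np.array(qu),260+(x+.5)/6-.5,90+(y+.5)/6-.5),z)
a=C(309,195,.052);b=C(308.5,388,.052);d=a-b
print('holes mid',(a+b)/2,'sep',np.linalg.norm(d)*1e3,'yaw',np.degrees(np.arctan2(d[1],d[0])))
P=[C(152,102,.052),C(465,102,.052),C(460,484,.052),C(155,484,.052)]
print('plate',np.array(P),np.mean(P,0), [np.linalg.norm(P[i]-P[(i+1)%4])*1e3 for i in range(4)])
for i,j in((3,0),(2,1)): e=P[j]-P[i];print(np.degrees(np.arctan2(e[1],e[0])))
for i,j in((1,0),(2,3)): e=P[j]-P[i];print(np.degrees(np.arctan2(e[1],e[0]))-90)
# shaft ends silhouette mid at mid height
for x,y1,y2 in((150,237,352),(400,237,352)): print('shaft',(C(x,y1,.075)+C(x,y2,.075))/2)
T=[U(298,242,.108),U(377,242,.108),U(375,442,.108),U(298,442,.108)]
print('tab',np.mean(T,0),[np.linalg.norm(T[i]-T[(i+1)%4])*1e3 for i in range(4)])
e=(T[0]+T[1]-T[2]-T[3]);print(np.degrees(np.arctan2(e[1],e[0])))
B=[U(302,142,.07),U(376,142,.07),U(375,504,.07),U(302,504,.07)]
print('bridge',np.mean(B,0),[np.linalg.norm(B[i]-B[(i+1)%4])*1e3 for i in range(4)])
e=(B[0]+B[1]-B[2]-B[3]);print(np.degrees(np.arctan2(e[1],e[0])))
S=[U(208,68,.03),U(477,68,.03),U(471,544,.03),U(211,544,.03)]
print('stand',np.mean(S,0),[np.linalg.norm(S[i]-S[(i+1)%4])*1e3 for i in range(4)])
e=(S[0]+S[1]-S[2]-S[3]);print(np.degrees(np.arctan2(e[1],e[0])))
```

```text
holes mid [ 0.52334119 -0.14675558  0.052     ] sep 50.4973717688149 yaw -8.294112551088682
plate [[ 0.57952237 -0.11426061  0.052     ]
 [ 0.56805997 -0.193479    0.052     ]
 [ 0.4677868  -0.17923702  0.052     ]
 [ 0.47924968 -0.09924158  0.052     ]] [ 0.52365471 -0.14655455  0.052     ] [np.float64(80.04335375433969), np.float64(101.27953362092128), np.float64(80.81254662508576), np.float64(101.39124321481177)]
-8.518543564975003
-8.083752717382815
-8.23319809650144
-8.154643622097382
shaft [ 0.52835479 -0.10945999  0.075     ]
shaft [ 0.51950902 -0.16815347  0.075     ]
tab [0.47559586 0.26512565 0.108     ] [np.float64(8.903593545346238), np.float64(23.00027703589648), np.float64(8.800811993419643), np.float64(23.004951698854327)]
-4.526390944773501
bridge [0.47532283 0.26533335 0.07      ] [np.float64(9.53499348895468), np.float64(47.85241550514115), np.float64(9.63931779199617), np.float64(47.862842287273004)]
-4.311793241954312
stand [0.47536727 0.26530282 0.03      ] [np.float64(39.32187919150681), np.float64(71.62869945894722), np.float64(39.206327639140596), np.float64(71.67397294854558)]
-4.398114623295347
```

Run:
```python
from h import *
M=toolR(np.radians(90-4.35)); p=np.array([.473,.2645,.22])-.06*M[:,2]
print(bot.solve_ik(p,R2q(M)))
bot.move_pose(p,R2q(M)); bot.wait(.2)
p,q,im=snap('wrist','w_ub2'); print(p.tolist(),q.tolist(),bot.read_clock(),bot.read_joint_positions().round(2))
u,v=proj_wrist(p,q,[.473,.2645,.07]);print(u,v);u,v=int(u),int(v)
cv2.imwrite('pics/wu2.png',cv2.resize(im[v-50:v+50,u-60:u+60,::-1],None,fx=6,fy=6,interpolation=2));print(u-60,v-50)
```

```text
[ 0.32942868  0.41282317 -0.09339979  1.06457337  0.          0.4053505 ]
[0.5327779075260972, 0.25996068731584715, 0.22002471402506227] [-0.5185656644323222, 0.5185859603545124, 0.4807137869569888, -0.48070001916426297] 10.55 [ 0.33  0.41 -0.09  1.06 -0.    0.41]
319.6874018381475 146.58527295797512
259 96
```

View pics/wu2.png

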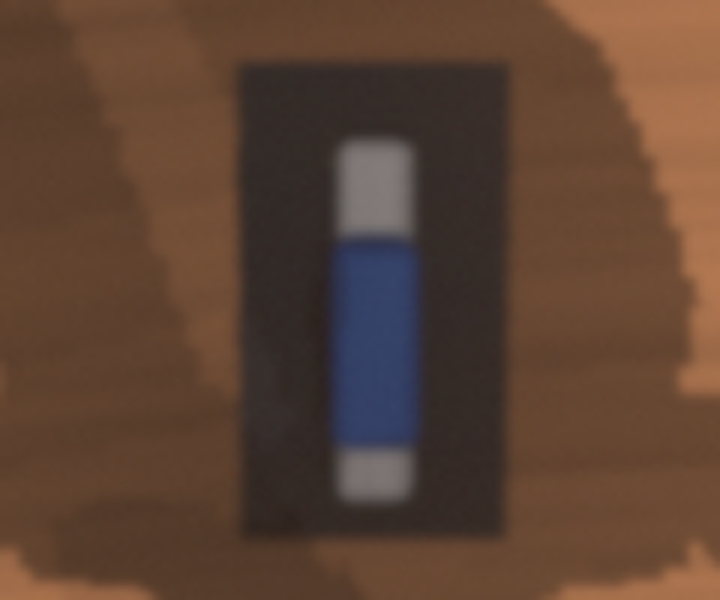

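Run:
```python
from h import *
pu,qu=[0.5327779075260972, 0.25996068731584715, 0.22002471402506227],[-0.5185656644323222, 0.5185859603545124, 0.4807137869569888, -0.48070001916426297]
U=lambda x,y,z:at_z(ray_wrist(np.array(pu),np.array(qu),259+(x+.5)/6-.5,96+(y+.5)/6-.5),z)
for n,z,P in(('tab',.108,[(332,240),(419,240),(419,446),(332,446)]),('bridge',.07,[(337,138),(414,138),(414,504),(337,504)]),('stand',.03,[(238,63),(508,63),(503,537),(241,537)])):
    B=[U(*c,z) for c in P];e=(B[0]+B[1]-B[2]-B[3])
    print(n,np.mean(B,0),[round(np.linalg.norm(B[i]-B[(i+1)%4])*1e3,1) for i in range(4)],np.degrees(np.arctan2(e[1],e[0])))
```

```text
tab [0.47465386 0.26536648 0.108     ] [np.float64(9.8), np.float64(23.8), np.float64(10.0), np.float64(23.8)] 175.7526692449208
bridge [0.47520944 0.26549869 0.07      ] [np.float64(9.9), np.float64(48.5), np.float64(10.2), np.float64(48.5)] 175.75116827528365
stand [0.47517398 0.26523949 0.03      ] [np.float64(39.5), np.float64(71.5), np.float64(39.6), np.float64(71.5)] 175.61834049681158
```

Run:
```python
from h import *
M=toolR(np.radians(90-4.3)); q=R2q(M)
bot.set_gripper(.5)
bot.move_linear([.4752,.2653,.17],speed=.15,rotation=q)
print(bot.move_linear([.4752,.2653,.074],speed=.08,until_force=8), bot.read_position())
print(bot.read_ft_force())
bot.set_gripper(0.0,60); print(bot.read_gripper_width(),bot.read_ft_force(),bot.read_clock())
f=bot.move_linear([.4752,.2653,.20],speed=.08); bot.wait(.2)
print(bot.read_position(),bot.read_ft_force(),bot.read_moment(),bot.read_gripper_width(),bot.read_clock())
snap('wrist','w_held')
```

```text
False [0.47563772 0.26549746 0.07452617]
[-0.30729388  0.93620576 -0.18730524]
0.10639106968901801 [ 0.39974448 -0.23461035  1.83537957] 13.4417
[0.47506476 0.26522303 0.19969361] [-0.10407076  0.47175345  0.14962234] [-0.00025861 -0.04342324 -0.0337925 ] 0.10977519059310524 15.3667
```

View pics/w_held.png

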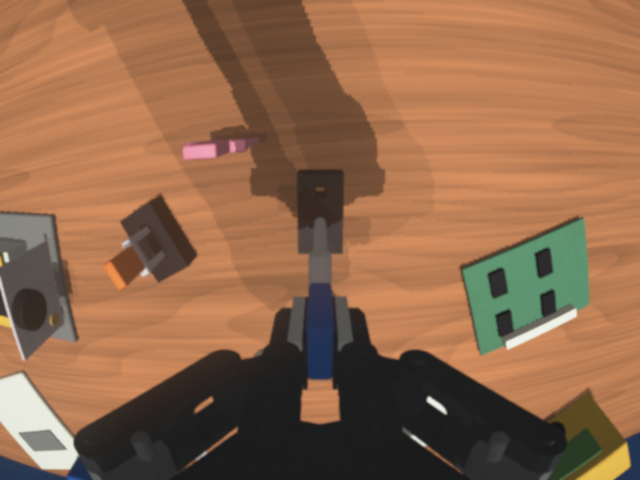

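Run:
```python
from h import *
M=toolR(np.radians(90-8.2)); q=R2q(M)
bot.move_linear([.4752,.2653,.215],speed=.1)
bot.move_linear([.5235,-.1466,.215],speed=.18,rotation=q)
bot.move_linear([.5235,-.1466,.172],speed=.1); bot.wait(.3)
p,qq,im=snap('wrist','w_ov');print(p.tolist(),qq.tolist(),bot.read_ft_force(),bot.read_clock())
s=bot.camera('scene');cv2.imwrite('pics/s_ov.png',cv2.resize(s[160:300,165:325,::-1],None,fx=4,fy=4,interpolation=2))
print(bot.read_joint_positions().round(2))
```

```text
[0.5238533238679162, -0.14676401426729097, 0.17258074402353807] [-0.5341211447807503, 0.534818678444397, 0.4631360712172171, -0.4628051030645298] [ 0.04579836  0.61092354 -0.72714358] 19.1
[-0.41  0.36 -0.3   0.91 -0.   -0.27]
```

View pics/w_ov.png

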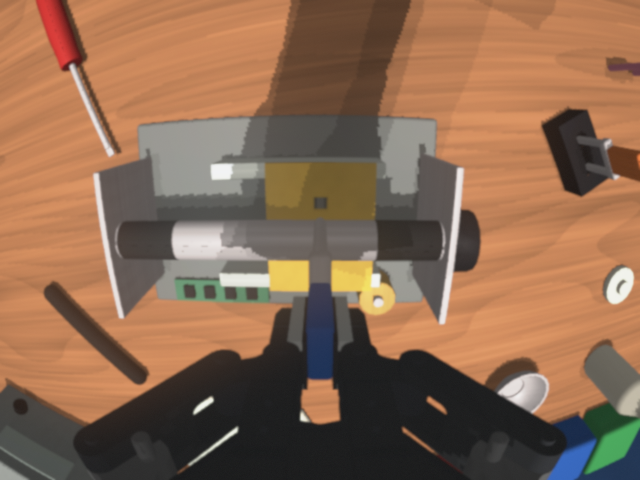

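View pics/s_ov.png

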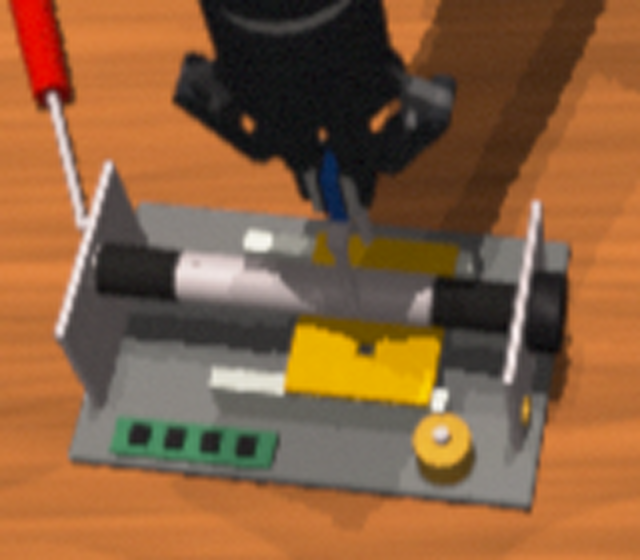

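Run:
```python
import cv2
im=cv2.imread("pics/w_ov.png"); cv2.imwrite("pics/wo.png",cv2.resize(im[150:310,250:390],None,fx=5,fy=5,interpolation=2)[:600]); cv2.imwrite("pics/wo2.png",cv2.resize(im[150:270,250:390],None,fx=5,fy=5,interpolation=2))
```

```text
(no output)
```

View pics/wo2.png

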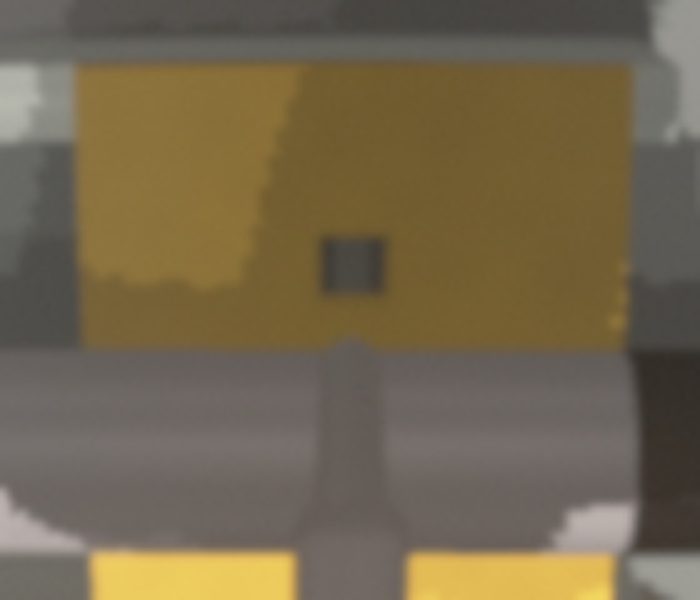

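Run:
```python
from h import *
p=np.array([0.5238533238679162, -0.14676401426729097, 0.17258074402353807]);q=np.array([-0.5341211447807503, 0.534818678444397, 0.4631360712172171, -0.4628051030645298])
C=lambda x,y,z:at_z(ray_wrist(p,q,250+(x+.5)/5-.5,150+(y+.5)/5-.5),z)
ex=np.array([np.cos(np.radians(-8.2)),np.sin(np.radians(-8.2)),0]);ey=np.array([-ex[1],ex[0],0])
h=C(353,266,.052);m=h+20*1e-3*ex;print('hole mid',m,'tcp err along x,y mm',(p-m)@ex*1e3,(p-m)@ey*1e3)
L=C(351,340,p[2]-.0745);d=L-p;print('tip edge rel tcp',d@ex*1e3,d@ey*1e3)
c=[C(76,65,.052),C(630,65,.052),C(625,348,.052),C(82,348,.052)];a=c[0]-c[1];print(np.linalg.norm(a),np.degrees(np.arctan2(a[1],a[0])))
m2=(c[0]+c[1])/2;print('plate near edge mid +50',m2+.05*ex)
for y in(345,550): s=C(500,y,.075);print((s-p)@ex*1e3)
```

```text
hole mid [ 0.52281299 -0.14615757  0.052     ] tcp err along x,y mm 1.1161905542864343 -0.4518673602863835
tip edge rel tcp -22.39836531417859 0.13247616038729834
0.0790423071596957 -98.13497890730089
plate near edge mid +50 [ 0.52302821 -0.146217    0.052     ]
-15.533242556331192
14.032902794122757
```

Run:
```python
from h import *
q=R2q(toolR(np.radians(90-8.2)))
bot.move_linear([.5229,-.1464,.165],speed=.03,rotation=q); bot.wait(.2); print(bot.read_position(),bot.read_ft_force())
r=bot.move_linear([.5229,-.1464,.132],speed=.04,until_force=4); bot.wait(.2)
print(r,bot.read_position(),bot.read_ft_force(),bot.read_clock())
p,qq,im=snap('wrist','w_d1'); cv2.imwrite('pics/wd1.png',cv2.resize(im[150:270,250:390,::-1],None,fx=5,fy=5,interpolation=2))
s=bot.camera('scene');cv2.imwrite('pics/s_d1.png',cv2.resize(s[200:270,225:305,::-1],None,fx=7,fy=7,interpolation=2))
```

```text
[ 0.52299311 -0.14646825  0.16506299] [-0.59592235  0.91439994 -0.60854431]
False [ 0.52309125 -0.14646594  0.13225546] [-0.34848855  0.06208927 -0.70059518] 20.9083
```

View pics/wd1.png

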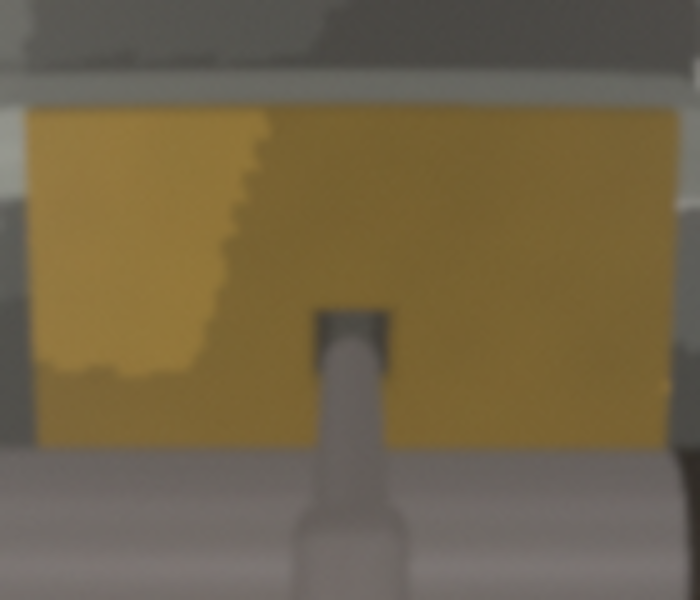

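View pics/s_d1.png

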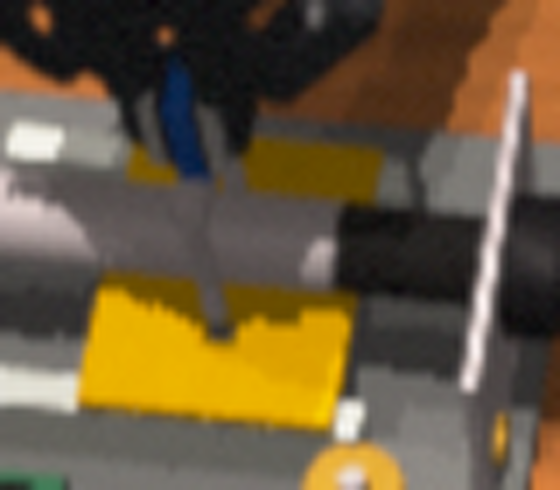

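Run:
```python
from h import *
r=bot.move_linear([.5229,-.1464,.117],speed=.02,until_force=4); bot.wait(.1)
print(r,bot.read_position(),bot.read_ft_force(),bot.read_moment(),bot.read_clock())
p,qq,im=snap('wrist','w_d2'); cv2.imwrite('pics/wd2.png',cv2.resize(im[170:290,250:390,::-1],None,fx=5,fy=5,interpolation=2))
```

```text
False [ 0.5230245  -0.14645294  0.11715493] [ 3.80608834e-01  9.97431307e-05 -1.85413412e-01] [-0.00331075 -0.00294663  0.06373326] 22.0083
```

View pics/wd2.png

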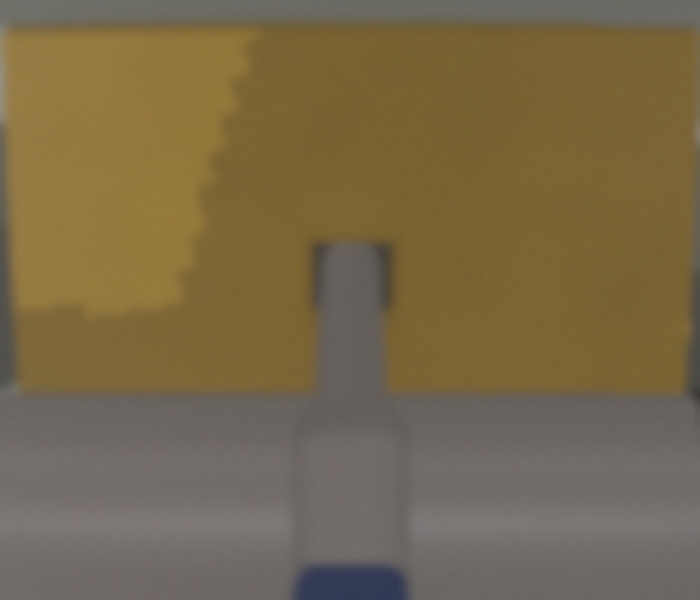

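Run:
```python
from h import *
r=bot.move_linear([.5229,-.1464,.1055],speed=.02,until_force=16)
print(r,bot.read_position(),bot.read_ft_force(),bot.read_gripper_width(),bot.read_clock())
if not r:
    for z in (.1045,.1035,.1025,.1015,.1005):
        r=bot.move_linear([.5229,-.1464,z],speed=.01,until_force=10); bot.wait(.1)
        f=bot.read_ft_force();print(z,r,bot.read_position(),f)
        if f[2]>14 or r: break
print(bot.read_moment(),bot.read_clock())
p,qq,im=snap('wrist','w_d3'); cv2.imwrite('pics/wd3.png',cv2.resize(im[180:300,250:390,::-1],None,fx=5,fy=5,interpolation=2))
s=bot.camera('scene');cv2.imwrite('pics/s_d3.png',cv2.resize(s[200:270,225:305,::-1],None,fx=7,fy=7,interpolation=2))
```

```text
False [ 0.52326879 -0.14649693  0.10541218] [ 1.37796764  0.30286183 -0.20759285] 0.10637879628621731 22.7833
0.1045 False [ 0.52310454 -0.14642441  0.10442597] [ 2.33898799 -0.51240568 -0.26212425]
0.1035 False [ 0.52309481 -0.14649307  0.10356253] [2.45280298 0.017833   1.19349613]
0.1025 False [ 0.52319075 -0.14651511  0.10344708] [-0.12896733 -0.1595779   8.91846855]
0.1015 False [ 0.52323274 -0.1465457   0.10333464] [-1.17318106  1.34686141 15.05541194]
[0.33721097 0.34655701 0.01216067] 24.1833
```

View pics/wd3.png

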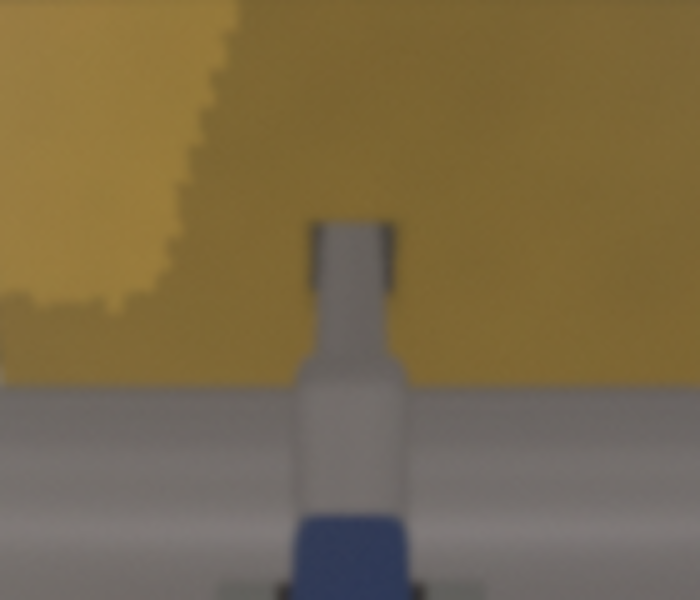

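View pics/s_d3.png

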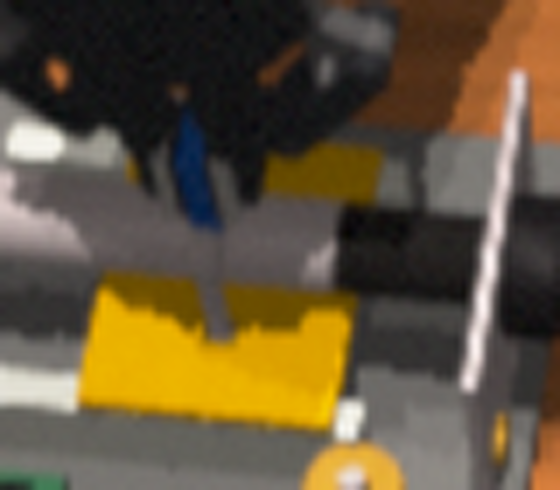

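Run:
```python
from h import *
r=bot.move_linear([.5229,-.1464,.1005],speed=.01,until_force=10);bot.wait(.1);print(r,bot.read_position(),bot.read_ft_force())
bot.move_linear([.5230,-.1464,.1030],speed=.01);bot.wait(.2);print(bot.read_position(),bot.read_ft_force())
bot.set_gripper(.4);bot.wait(.2);print(bot.read_gripper_width(),bot.read_position(),bot.read_ft_force(),bot.read_clock())
bot.move_linear([.5230,-.1464,.20],speed=.1)
M=toolR(np.radians(90-8.2))
bot.move_linear(np.array([.5230,-.1464,.20])-.083*M[:,2],speed=.15);bot.wait(.2)
p,q,im=snap('wrist','w_end');print(p.tolist(),q.tolist(),bot.read_clock())
s=bot.camera('scene');cv2.imwrite('pics/s_end.png',cv2.resize(s[180:300,165:325,::-1],None,fx=5,fy=5,interpolation=2))
cv2.imwrite('pics/we.png',cv2.resize(im[20:220,215:415,::-1],None,fx=3,fy=3,interpolation=2))
```

```text
False [ 0.5232977  -0.14656418  0.10324365] [-4.30473167  2.48385867 22.15409861]
[ 0.5231264  -0.14651922  0.10346779] [0.52624475 0.3530947  6.9423631 ]
0.40079887875811837 [ 0.52283598 -0.14634078  0.10281373] [ 1.24758407 -0.61201358 -0.50410812] 25.7917
[0.6043919628493654, -0.15810772705842482, 0.20015429127893622] [0.5346219602227503, -0.5344053644571793, -0.4628455134998677, 0.4629949208360896] 27.8583
```

View pics/w_end.png

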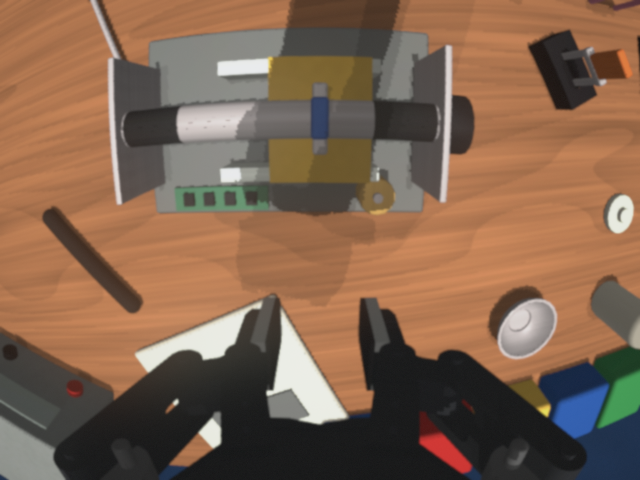

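View pics/we.png

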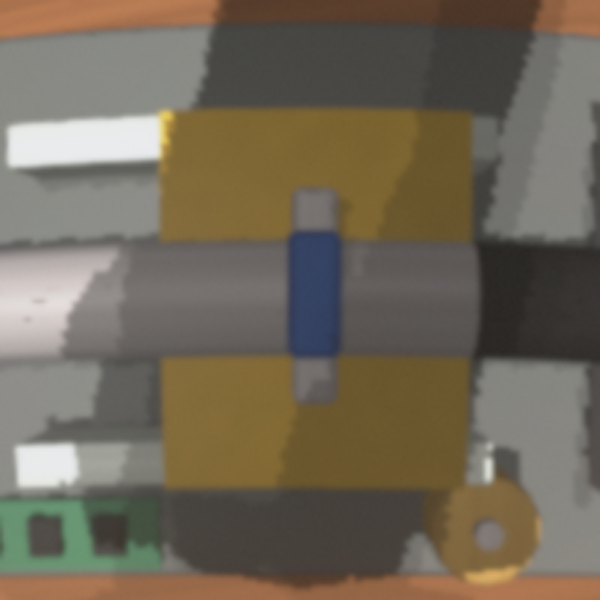

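View pics/s_end.png

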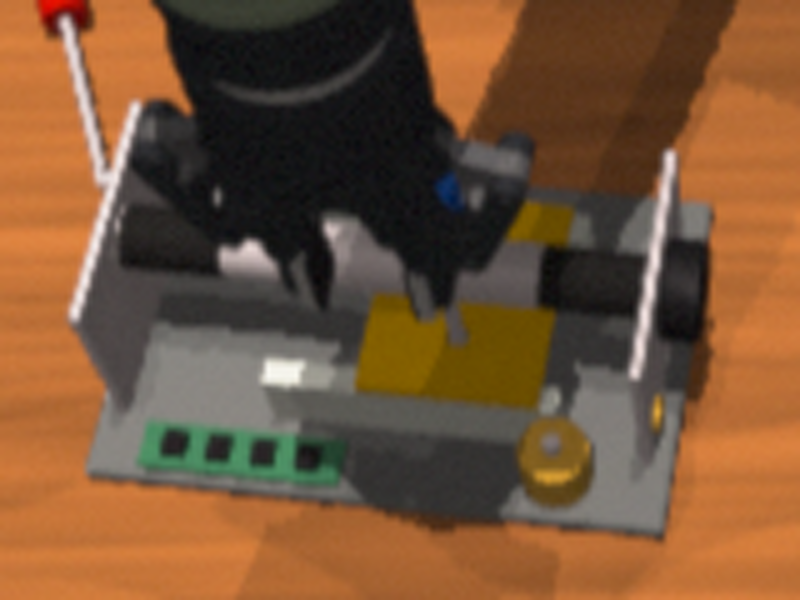

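Run:
```python
from h import *
p=np.array([0.6043919628493654, -0.15810772705842482, 0.20015429127893622]);q=np.array([0.5346219602227503, -0.5344053644571793, -0.4628455134998677, 0.4629949208360896])
ex=np.array([np.cos(np.radians(-8.2)),np.sin(np.radians(-8.2)),0])
C=lambda x,y,z:at_z(ray_wrist(p,q,215+(x+.5)/3-.5,20+(y+.5)/3-.5),z)
for dz in(-.005,0,.005,.01):
  print(dz,'bridge len(48)',np.linalg.norm(C(315,187,.099+dz)-C(315,403,.099+dz))*1e3,'tab len(24)',np.linalg.norm(C(315,231,.137+dz)-C(315,356,.137+dz))*1e3,'centres',(C(315,187,.099+dz)+C(315,403,.099+dz))[:2]/2,(C(315,231,.137+dz)+C(315,356,.137+dz))[:2]/2)
```

```text
-0.005 bridge len(48) 48.419724154222045 tab len(24) 23.69777323891608 centres [ 0.52291405 -0.14631213] [ 0.52286822 -0.14632832]
0 bridge len(48) 47.44798876647834 tab len(24) 23.13658825776279 centres [ 0.52294409 -0.14631943] [ 0.52290474 -0.14633654]
0.005 bridge len(48) 46.476253378734704 tab len(24) 22.575403276609617 centres [ 0.52297412 -0.14632672] [ 0.52294126 -0.14634477]
0.01 bridge len(48) 45.50451799099118 tab len(24) 22.014218295456434 centres [ 0.52300415 -0.14633402] [ 0.52297778 -0.14635299]
```

Run:
```python
from h import *
bot.move_linear([.5230,-.1464,.20],speed=.15); bot.set_gripper(0.0)
bot.move_linear([.5230,-.1464,.145],speed=.06);bot.wait(.2); print(bot.read_ft_force())
r=bot.move_linear([.5230,-.1464,.132],speed=.01,until_force=12);print(r,bot.read_position(),bot.read_ft_force(),bot.read_clock())
bot.move_linear([.5230,-.1464,.20],speed=.1)
M=toolR(np.radians(90-8.2))
bot.move_linear(np.array([.5230,-.1464,.22])-.15*M[:,2]*np.array([1,1,0])*-1,speed=.2);bot.wait(.2)
snap('top','t_end');s=bot.camera('scene');cv2.imwrite('pics/s_end2.png',s[:,:,::-1]);print(bot.read_position(),bot.read_clock())
```

```text
[-0.3467412  -0.52553378  1.17123776]
True [ 0.52303002 -0.14648657  0.13687605] [-1.27166473  0.5395385   4.35582348] 31.1667
[ 0.37492873 -0.12505791  0.21972849] 33.1667
```

View pics/s_end2.png

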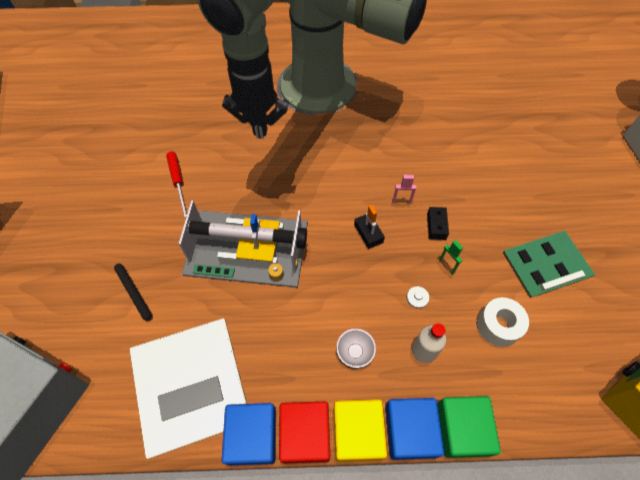

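```bash
python3 -c "
from cell import bot
bot.close_job(); print(bot.read_clock())"
```

```text
the job is handed in; nothing more can be done
the job is handed in; nothing more can be done
```

The blue-tabbed U-bolt is home on the shaft, with both legs through the holes of the yellow plate, and I have let go of it. I handed the job in at about 33 s on the robot's clock.

**What I did**
- I located the U-bolt and the plate holes with the wrist camera and lifted the U-bolt straight out of its stand.
- I lowered it around the shaft and through both holes without feeling any contact.
- I then pressed until the force rose sharply: 22 N at most, with the tool at z = 0.1034 m against a predicted 0.1035 m for home.

**Last checks**
- **Height:** touching the top of the tab with shut fingers met it at z = 0.1369 m, against an expected 0.137 m.
- **Position:** the wrist picture shows the U-bolt upright and centred between the holes.
- **Rest of the bench:** the scene picture shows the orange U-bolt, the look-alikes and the other things where they were, and the robot is clear of everything.

**What did not match**
- I did not feel the 4 to 10 N of bar friction over the last 11 mm, only a firm stop at the seated height. My force readings there were sparse.
- The overhead camera placed the U-bolt about 5 mm and the holes about 3 mm from where the wrist camera did. I went by the wrist camera, whose two opposite views of the U-bolt agreed to about 0.2 mm on its bridge and stand and 1 mm on its tab.

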